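Sort rack connectors into the divided tote

TASK

Put the two loose black tee connectors away in the divided tote: the medium one in the medium compartment and the large one in the large compartment, each standing stem up and flat on the compartment's floor. Leave the small tee in its compartment, and do not push the tape, the bottle or the mug about.

Things in the scene. Friction and masses are not known exactly. Their poses are not given: they have to be found in the camera images.
- tee_medium_center (a point): Medium black plastic tee connector for square rack tube, standing with its stem up: a bar 85 long (its x axis) x 30 wide (y) x 30 high, from whose middle a square stem of 24 x 24 rises to 66 in all (mm). Point: on the stem's axis, half-way up, 33 mm over the underside; z is up along the stem. The same seen from either end. It starts standing on the table to the left of the tote.
- tee_large_center (a point): Large black plastic tee connector for square rack tube, standing with its stem up: a bar 115 long (its x axis) x 37 wide (y) x 37 high, from whose middle a square stem of 29 x 29 rises to 80 in all (mm). Point: on the stem's axis, half-way up, 40 mm over the underside; z is up along the stem. The same seen from either end. It starts standing on the table to the left of the tote.
- tee_small_center (a point): Small black plastic tee connector for square rack tube, standing with its stem up: a bar 60 long (its x axis) x 24 wide (y) x 24 high, from whose middle a square stem of 20 x 20 rises to 50 in all (mm). Point: on the stem's axis, half-way up, 25 mm over the underside; z is up along the stem. The same seen from either end. It already stands in the small compartment.
- pocket_small (a point): Small compartment of the tote: a rectangular pocket with white floor, 78 long (its x axis) x 44 wide (y) inside, in a blue tray 152 x 71 that is 26 mm higher than the floor (mm). Point: middle of the pocket's floor, z up. The three trays lie side by side in the tote in any order, all turned as the tote is, and cannot move.
- pocket_medium (a point): Medium compartment of the tote: a rectangular pocket with white floor, 103 long (its x axis) x 50 wide (y) inside, in a blue tray 152 x 71 that is 26 mm higher than the floor (mm). Point: middle of the pocket's floor, z up. The three trays lie side by side in the tote in any order, all turned as the tote is, and cannot move.
- pocket_large (a point): Large compartment of the tote: a rectangular pocket with white floor, 133 long (its x axis) x 57 wide (y) inside, in a blue tray 152 x 71 that is 26 mm higher than the floor (mm). Point: middle of the pocket's floor, z up. The three trays lie side by side in the tote in any order, all turned as the tote is, and cannot move.
- tote: Low grey tote, 166 (x) x 230 (y) x 38 mm high, fixed on the table, holding the three blue trays side by side along its y, 72 mm apart. Origin: centre of its underside. The trays' rims are 34 mm over the table, the pocket floors 8 mm.
- tape: Roll of blue tape lying flat, 100 mm across, 48 high; origin: centre of its underside. Leave alone.
- spray: White bottle, 66 mm across, 190 high; origin: centre of its underside. Leave alone.
- mug: White mug, 80 mm across, 95 high, with a handle reaching some 30 mm out along its y; origin: centre of its underside. Leave alone.

How it is judged:
By the outcome, as a careful person would: the job done as asked, in the order asked, and still so for the second after the job is handed in, with the robot touching nothing.
It also fails if it takes over 51 s, if anything falls off the work surface, if the arm or the gripper's body presses on something with over 40 N, if the wrist force passes 120 N, or if a joint passes its speed limit or range.

ROBOT

A 6-joint arm with a two-finger parallel gripper is mounted at the origin on the work surface. World frame = base frame: x ahead of the robot, y to its left, z up, the work surface at z = 0. Lengths are in mm, angles in rad, forces in N, time in s.
With the tool pointing down it reaches from about 375 to 825 mm from the base axis. Payload 5.5 kg.
Tool frame: the origin (TCP) lies midway between the tips of the shut fingers; the grasp point (between the pads) lies 19 mm behind it; z points along the fingers, x is the direction in which the jaws open and shut, and the axes are right-handed (so a half turn about z gives the same grasp; the last joint's range is limited). The gripper opens to 85 mm and grips with 20 to 120 N. Pads are 22 mm wide; open, the fingers measure 114 mm over their backs; the gripper's body (76 mm by 85 mm) begins 54 mm behind the grasp point. The pads swing forward as they close: fully open they stand 13 mm farther back than shut.
Start: joints at [1.337, 0.314, -0.047, 1.21, 0, 1.571], TCP at [139.002, 583.672, 231.299] pointing down, gripper open.
Joint ranges: [-2.67, 2.67], [-0.69, 1.73], [-1.03, 1.25], [-2.08, 2.16], [-1.42, 1.45], [-3.14, 3.14]. Speed limits (rad/s): [2.39, 2.39, 3.01, 3.14, 3.14, 3.14].

INTERFACE

Orientations are given as [roll, pitch, yaw] about the fixed x, y, z axes, in that order (R = Rz(yaw) Ry(pitch) Rx(roll)).
In Python, from plant import arm, snapshot gives the robot as it stands. Calls block until the motion is done:
- arm.move_to(position, orientation): joint-space move of the TCP to a pose.
- arm.move_straight(position, rate=150, frame=None, stop_force=None): straight line of the TCP; frame=None keeps the orientation; rate is the mean speed in mm/s. With stop_force (N) it stops when the force on the tool has changed by that much, and returns True; else False.
- arm.move_joints(angles): joint-space move.
- arm.command_gripper(opening, strength=None): finger opening in mm; strength is the grip in N (None keeps the last); returns when the fingers have stopped.
- arm.hold(seconds).
- arm.inverse_kinematics(position, orientation): joint angles nearest the present ones, or None.
- snapshot(name): name is "side" or "top"; returns a dict with "color" (384x512x3 uint8, red, green, blue), "mtx" (3x3 intrinsics, pixels), "rvec" (rotation vector, rad) and "tvec" (3), from world to camera coordinates, as OpenCV has them. Camera axes: x right, y down, z forward; pixel columns grow to the right and rows downward; lengths in mm; the calibration is good to about 2 mm. A picture is of the moment at which its call begins. There is no depth.
A pose or a line that the arm cannot do raises arm.Unreachable and nothing moves.
- arm.finish_job(): hands the job in, once; it reports no verdict.
Readings, each from a call of its own:
- arm.read_clock(): time.
- arm.read_qpos(): joint angles.
- arm.read_joint_velocities(): joint speeds.
- arm.read_tau(): joint torques, N m.
- arm.read_tcp_pos(): TCP position.
- arm.read_orientation(): TCP orientation.
- arm.read_force(): force on the tool from outside, world axes, zero at the start.
- arm.read_torque(): the same for the moment, N m.
- arm.read_grip_width(): finger opening in mm.
Only numpy, scipy, OpenCV 4.12 (cv2) and the standard library are available. Lean on these libraries where they do the work, as an engineer would, in place of code of your own. Each camera call takes 0.05 s, during which the arm holds its last target. There are 200 camera calls.

## Working session

There is one attempt and no reset: what is moved stays moved. The work goes in short steps, each a Python script; the robot and the scene stay as the last script left them, time stands still between calls to the robot, and variables do not carry over. Pictures are saved under pics/ and viewed, on a budget of 10 in all, crops included, one or two more only if the job needs it, and the job is handed in when it is done.

```bash
mkdir -p pics; ls; python3 - <<'E'
from plant import arm,snapshot
import cv2,pickle
for n in ("top","side"):
    s=snapshot(n); pickle.dump(s,open(f"{n}0.pkl","wb"))
    cv2.imwrite(f"pics/{n}0.png",cv2.resize(s["color"][:,:,::-1],(800,600),interpolation=cv2.INTER_CUBIC))
    R=cv2.Rodrigues(s["rvec"])[0]; print(n,-R.T@s["tvec"].ravel(),s["mtx"].tolist())
E
```

```text
pics
top [ 382.51143227   78.70243043 1198.35849712] [[450.6027688459615, 0.0, 258.12222564596476], [0.0, 450.6027688459615, 186.69724706254283], [0.0, 0.0, 1.0]]
side [ 370.03014765 -698.91778178  640.95732748] [[495.6871223808841, 0.0, 258.6977398155884], [0.0, 495.6871223808841, 185.8866515590617], [0.0, 0.0, 1.0]]
```

View pics/top0.png

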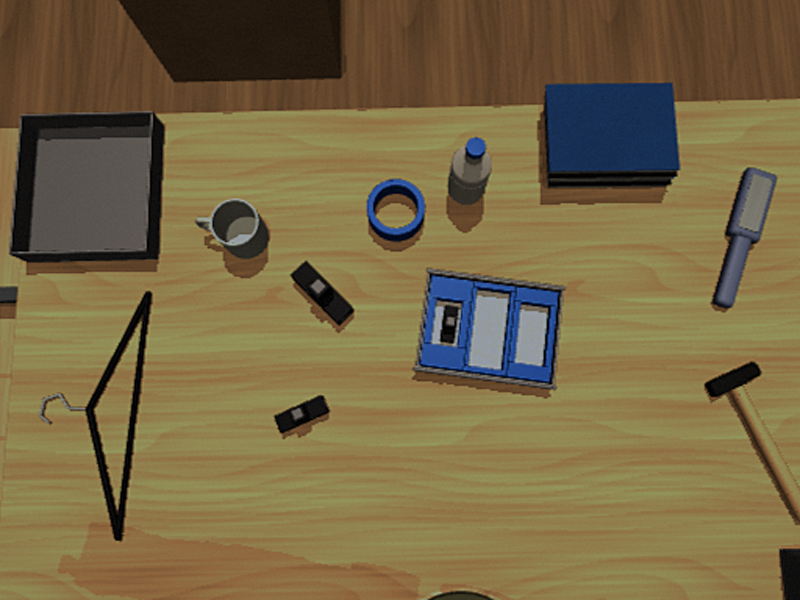

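View pics/side0.png

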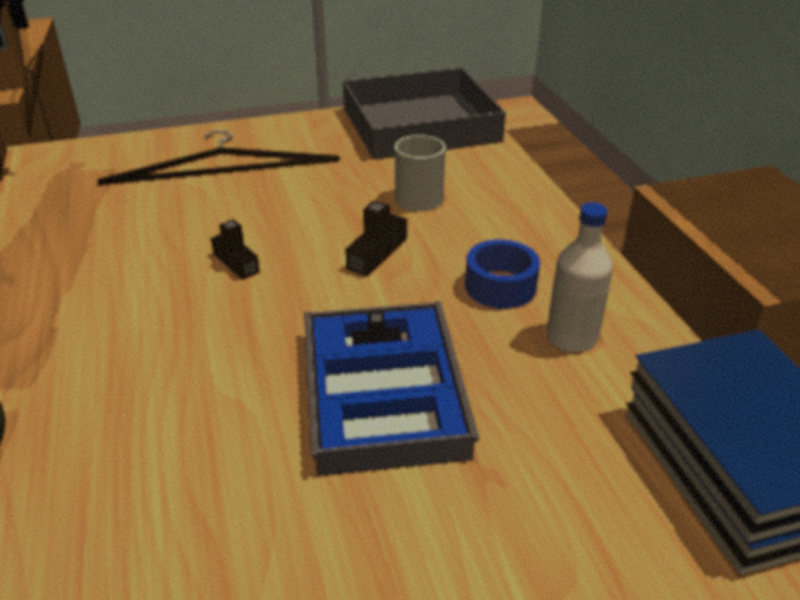

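```bash
cat > util.py <<'E'
import cv2,pickle,numpy as np
def ray(s,u,v,z):
    "native pixel -> world point on plane z"
    R=cv2.Rodrigues(s["rvec"])[0]; C=-R.T@s["tvec"].ravel()
    d=R.T@np.linalg.solve(s["mtx"],[u,v,1.]); return C+d*(z-C[2])/d[2]
def proj(s,P): return cv2.projectPoints(np.float64(P).reshape(-1,1,3),s["rvec"],s["tvec"],s["mtx"],None)[0][:,0]
def crop(s,x0,y0,w,h,k):
    im=cv2.resize(s["color"][y0:y0+h,x0:x0+w,::-1],None,fx=k,fy=k,interpolation=cv2.INTER_CUBIC)
    return np.clip(im.astype(float)*1.4,0,255).astype(np.uint8)
E
python3 - <<'E'
from util import *
s=pickle.load(open("top0.pkl","rb"))
# x: native
a=crop(s,170,160,65,60,6); b=crop(s,170,240,65,40,6); c=crop(s,262,168,102,85,4)
m=np.zeros((600,798,3),np.uint8); m[:360,:390]=a; m[360:,:390]=b; m[:340,390:]=c
cv2.imwrite("pics/m1.png",m)
print(ray(s,256,192,0),ray(s,200,192,0))
E
```

```text
[593.85509864  85.40625728   0.        ] [597.28716605 236.67956306   0.        ]
```

View pics/m1.png

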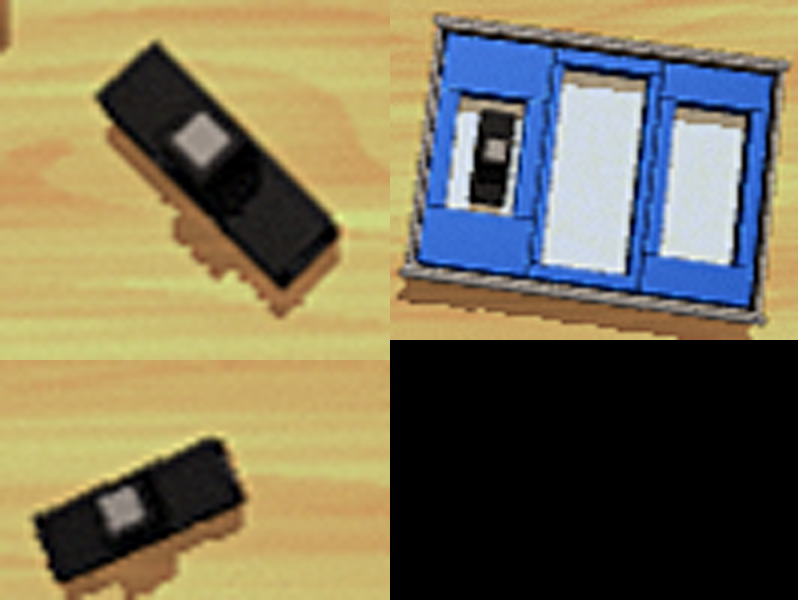

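```bash
cat > fit.py <<'E'
from util import *
from scipy.optimize import least_squares,minimize
K=8
DIM={'L':(115,37,37,29,80),'M':(85,30,30,24,66),'S':(60,24,24,20,50)}
def T(p,P,z=0):
    c,s=np.cos(p[2]),np.sin(p[2]); P=np.float64(P)
    return np.c_[P[:,0]*c-P[:,1]*s+p[0],P[:,0]*s+P[:,1]*c+p[1],P[:,2]+z]
def box(l,w,z0,z1): return [(x,y,z) for x in(-l/2,l/2) for y in(-w/2,w/2) for z in(z0,z1)]
def mask(s,p,d,roi,z):
    x0,y0,w,h=roi; m=np.zeros((h*K,w*K),np.uint8)
    for b in (box(d[0],d[1],0,d[2]),box(d[3],d[3],d[2],d[4])):
        q=(proj(s,T(p,b,z))+.5-[x0,y0])*K
        cv2.fillConvexPoly(m,cv2.convexHull((q*16).astype(np.int32)),255,shift=4)
    return cv2.resize(m,(w,h),interpolation=cv2.INTER_AREA)/255.
def fit(views,p0,d,z=0):
    obs=[]
    for s in views:
        q=proj(s,T(p0,box(d[0]+40,d[1]+40,0,d[4]),z)); a=q.min(0).astype(int)-4; b=q.max(0).astype(int)+4
        roi=(a[0],a[1],*(b-a)); g=s["color"][a[1]:b[1],a[0]:b[0]].astype(float)
        # object = unsaturated (black/grey); wood and shadow are strongly red>blue
        sat=(g.max(2)-g.min(2)); obs.append((s,roi,(sat<35).astype(float)))
    f=lambda p:sum(np.abs(mask(s,(p[0],p[1],p[2]/50),d,r,z)-o).sum() for s,r,o in obs)
    x=np.array([p0[0],p0[1],p0[2]*50])
    for st in (6,2): x=(r:=minimize(f,x,method='Nelder-Mead',options=dict(initial_simplex=[x]+[x+st*e for e in np.eye(3)],xatol=.02,fatol=.05))).x
    return np.array([x[0],x[1],x[2]/50]),r.fun,[o.sum() for _,_,o in obs]
E
python3 - <<'E'
from fit import *
s=pickle.load(open("top0.pkl","rb")); t=pickle.load(open("side0.pkl","rb"))
nat=lambda u,v,k,x0,y0:((u+.5)/k-.5+x0,(v+.5)/k-.5+y0)
def R(u,v,z,k=6,x0=170,y0=160): return ray(s,*nat(u,v,k,x0,y0),z)
for n,c,e1,e2,z in (('L',R(203,139,80),R(155,42,37),R(340,235,37),0),('M',R(122,509-360,66,6,170,240),R(35,517-360,30,6,170,240),R(215,437-360,30,6,170,240),0)):
    d=e2-e1; p0=(c[0],c[1],np.arctan2(d[1],d[0])); print(n,p0,np.hypot(*d[:2]))
    for v in ([s],[t],[s,t]): print('  ',fit(v,p0,DIM[n]))
cor=np.array([R(u-390,v,38,4,262,168) for u,v in ((437,17),(788,65),(762,322),(405,278))])
M=np.array([(83,115,0),(83,-115,0),(-83,-115,0),(-83,115,0.)])
r=least_squares(lambda p:(T(p,M)-cor)[:,:2].ravel(),[600,0,0]); print('tote',r.x,r.fun.round(1))
pc=nat(495-390,150,4,262,168); print('small stem',ray(s,*pc,58))
fl=lambda q:np.array([R(u-390,v,8,4,262,168) for u,v in q])[:,:2]
rim=lambda q:np.array([R(u-390,v,34,4,262,168) for u,v in q])[:,:2]
print('pockets pred',T(r.x,[(0,72,8),(0,0,8),(0,-72,8)]).round(1).tolist())
print('L near floor corners',fl([(543,270),(630,275)]),T(r.x,[(-66.5,28.5,8),(-66.5,-28.5,8)]))
E
```

```text
L (np.float64(606.5328626882672), np.float64(217.52994108256232), np.float64(-2.3987406111337215)) 119.5431768348428
   (array([607.02402341, 218.89088072,  -2.38448772]), np.float64(95.39607843137254), [np.float64(712.0)])
   (array([605.06288603, 218.19949308,  -2.31178796]), np.float64(731.6941176470588), [np.float64(1610.0)])
   (array([606.53978938, 218.37550966,  -2.36398683]), np.float64(864.4509803921569), [np.float64(712.0), np.float64(1610.0)])
M (np.float64(403.7361901570367), np.float64(252.61048118145382), np.float64(-1.1748346742691396)) 83.15207610932784
   (array([404.38527529, 253.03491504,  -1.17056011]), np.float64(28.30980392156863), [np.float64(420.0)])
   (array([401.61921791, 250.47440751,  -1.26143237]), np.float64(105.71372549019608), [np.float64(608.0)])
   (array([403.84189328, 253.12473603,  -1.19418301]), np.float64(178.0078431372549), [np.float64(420.0), np.float64(608.0)])
tote [ 5.36895826e+02 -6.30599151e+01 -1.53829926e-01] [-3.4 -0.4 -1.2  1.3  1.2 -0.6  3.4 -0.3]
small stem [547.74077354   4.38075556  58.        ]
pockets pred [[547.9, 8.1, 8.0], [536.9, -63.1, 8.0], [525.9, -134.2, 8.0]]
L near floor corners [[474.52820771 -27.7462469 ]
 [469.97717367 -84.82112995]] [[475.54797447 -24.70706512   8.        ]
 [466.81420947 -81.03398008   8.        ]]
```

```bash
python3 - <<'E'
import re
t=open('fit.py').read()
t=t.replace("obs.append((s,roi,(sat<35).astype(float)))","lab=cv2.connectedComponents(((sat<35)&(g.mean(2)<100)).astype(np.uint8))[1]; c=(proj(s,[p0[0],p0[1],z+d[2]*.7])[0]-a).astype(int); o=lab==lab[c[1],c[0]]; o=cv2.morphologyEx(o.astype(np.uint8),cv2.MORPH_CLOSE,np.ones((7,7))); obs.append((s,roi,o.astype(float)))")
t+='''
POCK=[(133,57,0),(103,50,-72)]
def totefit(views,p0):
    obs=[]
    for s in views:
        c=s["color"].astype(float); b=((c[:,:,2]>c[:,:,0]+25)).astype(np.uint8)
        quad=lambda p,l,w,y,z,s=s:proj(s,T(p,[(l/2,y+w/2,z),(l/2,y-w/2,z),(-l/2,y-w/2,z),(-l/2,y+w/2,z)]))
        q=quad(p0,180,240,0,34); a=q.min(0).astype(int)-2; e=q.max(0).astype(int)+2
        obs.append((quad,a,e-a,b[a[1]:e[1],a[0]:e[0]].astype(float)))
    def f(x):
        p=(x[0],x[1],x[2]/80); tot=0
        for quad,a,wh,o in obs:
            def fill(q):
                m=np.zeros((wh[1]*K,wh[0]*K),np.uint8); cv2.fillConvexPoly(m,((q+.5-a)*K*16).astype(np.int32),1,shift=4); return m
            m=fill(quad(p,152,215,0,34))
            for l,w,y in POCK: m&=1-(fill(quad(p,l,w,y,8))&fill(quad(p,l,w,y,34)))
            ig=1-fill(quad(p,84,50,72,34)); sm=lambda m:cv2.resize(m.astype(np.float32),tuple(int(i) for i in wh),interpolation=cv2.INTER_AREA)
            tot+=(np.abs(sm(m)-o)*sm(ig)).sum()
        return tot
    x=np.array([p0[0],p0[1],p0[2]*80])
    for st in (5,2): x=(r:=minimize(f,x,method='Nelder-Mead',options=dict(initial_simplex=[x]+[x+st*e for e in np.eye(3)],xatol=.02,fatol=.05))).x
    return np.array([x[0],x[1],x[2]/80]),r.fun
'''
open('fit.py','w').write(t)
E
python3 - <<'E'
from fit import *
s=pickle.load(open("top0.pkl","rb")); t=pickle.load(open("side0.pkl","rb"))
for v in ([s],[t],[s,t]):
    print(totefit(v,(537,-63,-.154)))
    print('  L',fit(v,(606.5,218,-2.39),DIM['L'])); print('  M',fit(v,(404,252.8,-1.172),DIM['M']))
from plant import arm
q=arm.read_qpos()
for y in (-1.172,-1.172+np.pi,-.154,-.154+np.pi,.755,.755-np.pi):
  for P in ((404,253,150),(537,-63,150),(526,-134,150),(606,218,150)):
    r=arm.inverse_kinematics(P,[np.pi,0,y]); print(round(y,2),P[:2],None if r is None else np.round(r,2))
E
```

```text
(array([ 5.38119407e+02, -6.30361613e+01, -1.52622608e-01]), np.float64(226.546875))
  L (array([606.72598765, 218.611511  ,  -2.38386232]), np.float64(32.325490196078434), [np.float64(649.0)])
  M (array([404.405873  , 253.03517603,  -1.17073664]), np.float64(28.305882352941175), [np.float64(420.0)])
(array([ 5.36215456e+02, -6.47960112e+01, -1.55895177e-01]), np.float64(430.578125))
  L (array([604.66338603, 217.20491052,  -2.31397599]), np.float64(139.07450980392156), [np.float64(1030.0)])
  M (array([401.5670784 , 250.58130761,  -1.26498509]), np.float64(101.23137254901961), [np.float64(612.0)])
(array([ 5.37028776e+02, -6.37424869e+01, -1.55930911e-01]), np.float64(767.09375))
  L (array([606.34549574, 218.20079318,  -2.36008181]), np.float64(210.67843137254903), [np.float64(649.0), np.float64(1030.0)])
  M (array([403.40148036, 253.08191577,  -1.2023716 ]), np.float64(173.9921568627451), [np.float64(420.0), np.float64(612.0)])
-1.17 (404, 253) [ 0.56  0.13 -0.47  0.97  0.   -2.98]
-1.17 (537, -63) [-0.12  0.25 -0.32  1.    0.    2.63]
-1.17 (526, -134) [-0.25  0.25 -0.32  1.   
[... 460 characters left out ...]
6, 218) [ 0.35  0.44 -0.06  1.08  0.    2.07]
2.99 (404, 253) [ 0.56  0.13 -0.47  0.97  0.   -0.86]
2.99 (537, -63) [-0.12  0.25 -0.32  1.    0.   -1.53]
2.99 (526, -134) [-0.25  0.25 -0.32  1.    0.   -1.67]
2.99 (606, 218) [ 0.35  0.44 -0.06  1.08  0.   -1.07]
0.76 (404, 253) [ 0.56  0.13 -0.47  0.97  0.    1.38]
0.76 (537, -63) [-0.12  0.25 -0.32  1.    0.    0.7 ]
0.76 (526, -134) [-0.25  0.25 -0.32  1.    0.    0.57]
0.76 (606, 218) [ 0.35  0.44 -0.06  1.08  0.    1.16]
-2.39 (404, 253) [ 0.56  0.13 -0.47  0.97  0.   -1.77]
-2.39 (537, -63) [-0.12  0.25 -0.32  1.    0.   -2.44]
-2.39 (526, -134) [-0.25  0.25 -0.32  1.    0.   -2.58]
-2.39 (606, 218) [ 0.35  0.44 -0.06  1.08  0.   -1.98]
```

```bash
cat > job.py <<'E'
from plant import arm,snapshot
from util import *
PI=np.pi
def pick(x,y,yaw,z):
    arm.move_to([x,y,z+85],[PI,0,yaw]); arm.command_gripper(60,50)
    print('down stop',arm.move_straight([x,y,z],rate=100,stop_force=12),arm.read_tcp_pos())
    arm.command_gripper(0,50); print('width',arm.read_grip_width())
    arm.move_straight([x,y,z+100],rate=120); print('F',np.round(arm.read_force(),1),arm.read_grip_width(),'t',arm.read_clock())
def shots(tag):
    for n in ("top","side"): pickle.dump(snapshot(n),open(f"{n}{tag}.pkl","wb"))
E
python3 - <<'E'
from job import *
pick(404.2,253,1.971,33)
arm.move_to([527,-135,150],[PI,0,-.154+PI]); shots(1); print(arm.read_clock(),arm.read_tcp_pos())
a,b=[pickle.load(open(f"{n}1.pkl","rb")) for n in("top","side")]
cv2.imwrite("pics/m2.png",np.hstack([crop(a,262,140,100,120,4),crop(b,180,130,100,120,4)]))
E
```

```text
down stop False [404.63325345 253.26134719  33.44574595]
width 23.36872716138146
F [-0.3  0.2 -1.1] 23.071735390578766 t 4.4917
6.1917 [ 526.98906726 -134.13052736  149.85587263]
```

View pics/m2.png

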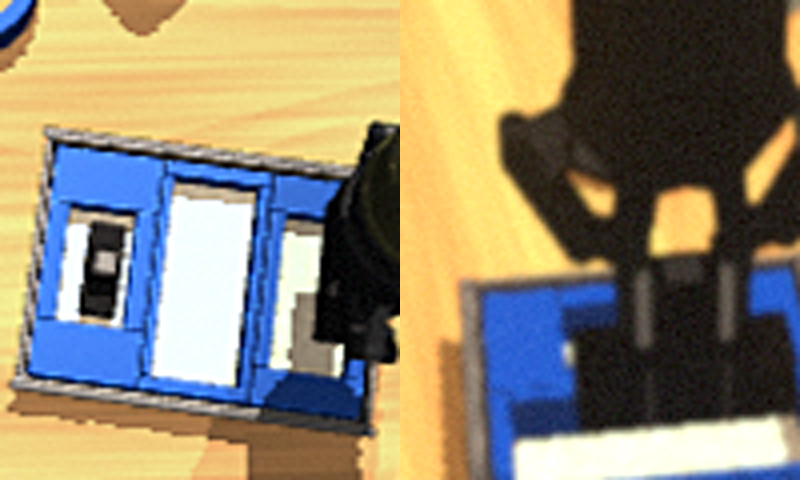

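The medium tee is held upright in the fingers, its bar parallel to the tray over the right-hand (medium) compartment. I'll place it next.

```bash
python3 - <<'E'
from job import *
arm.move_straight([527,-135,75],rate=120)
print('stop',arm.move_straight([527,-135,41],rate=40,stop_force=6),arm.read_tcp_pos(),np.round(arm.read_force(),1))
arm.command_gripper(50); arm.hold(.2)
arm.move_straight([527,-135,150],rate=150); 
arm.move_to([606.5,218.3,180],[PI,0,.757]); shots(2); print(arm.read_clock())
a,b=[pickle.load(open(f"{n}2.pkl","rb")) for n in("top","side")]
cv2.imwrite("pics/m3.png",np.hstack([crop(a,262,140,100,120,4),crop(b,190,190,100,120,4)]))
E
```

```text
stop True [ 526.25630728 -134.85234364   41.66596236] [-0.5 -0.3  4.6]
11.7083
```

View pics/m3.png

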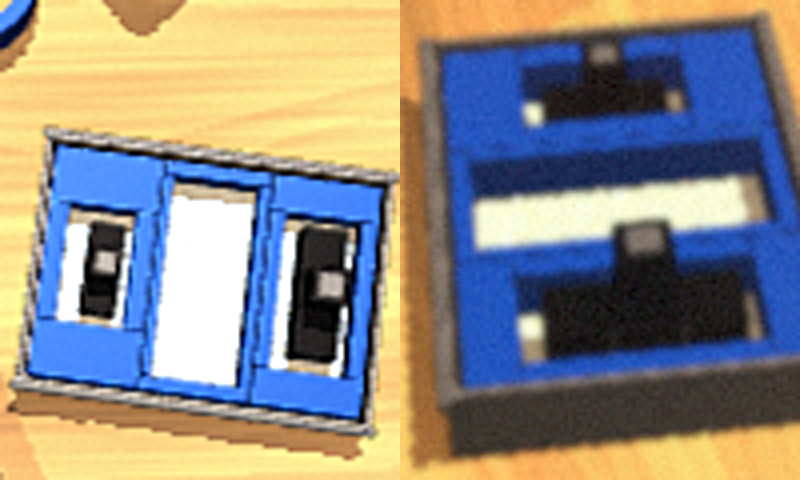

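The medium tee sits flat and central in the right-hand pocket, with the small tee undisturbed. Next is the large tee.

```bash
python3 - <<'E'
from job import *
pick(606.5,218.3,.757,41)
arm.move_to([538,-63.6,160],[PI,0,-.154])
arm.move_straight([538,-63.6,83],rate=120)
print(arm.read_grip_width(),'stop',arm.move_straight([538,-63.6,49],rate=40,stop_force=6),arm.read_tcp_pos(),np.round(arm.read_force(),1))
arm.command_gripper(50); arm.hold(.2)
arm.move_straight([538,-63.6,170],rate=150)
arm.move_to([404,350,230],[PI,0,.757]); shots(3); print(arm.read_clock())
a,b=[pickle.load(open(f"{n}3.pkl","rb")) for n in("top","side")]
f=lambda s:cv2.resize(s["color"][:,:,::-1],(400,300))
cv2.imwrite("pics/m4.png",np.vstack([np.hstack([f(a),f(b)]),np.hstack([crop(a,262,165,100,75,4),crop(b,190,200,100,75,4)])]))
E
```

```text
down stop False [607.10589024 218.50653961  41.68587317]
width 28.317962554886027
F [ 0.2 -0.4 -1.5] 28.943401241930957 t 14.675
28.605298011347326 stop True [537.28723228 -63.52310338  49.82840643] [-1.  0.  5.]
20.5833
```

View pics/m4.png

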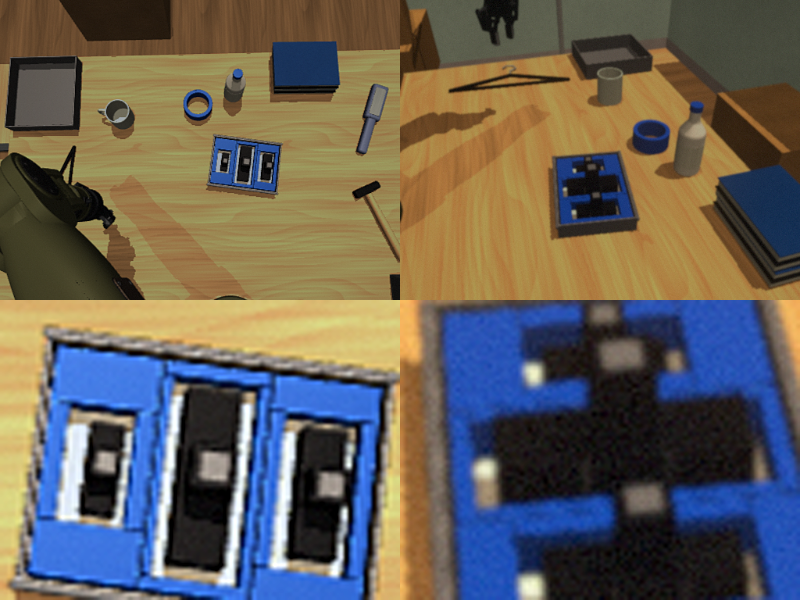

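All three tees stand in their compartments, and the tape, bottle and mug look unmoved. The arm is clear of everything, so I'll hand in.

```bash
python3 -c "
from plant import arm
arm.finish_job()"
```

```text
the job is handed in; nothing more can be done
```

I picked up the medium tee by its stem and stood it in the right-hand (medium) compartment. I then did the same with the large tee in the middle (large) compartment, and handed the job in at about 20.6 s of the 51 s allowed.

- **Seating:** on lowering, contact came at TCP heights of 41.7 mm (medium) and 49.8 mm (large). That is 8.2 and 8.1 mm above the heights at which I picked them up, against a pocket floor 8 mm above the table. Contact forces were about 5 N.
- **Final pictures (top and side):** all three tees stand stem up, with the two I moved about central in their pockets. The small tee, tape, bottle and mug look where they were; I judged this by eye and did not measure it.
- **Disagreement:** before the grasps, the side view's fits of the tees and the tote differed from the top view's by up to about 3 mm, and by up to 0.09 rad in yaw. I used the top view for the tees and a value near both views for the tote. Both grasps closed at about stem width (23 and 28 mm).

No checks failed.

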